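# Sort freshly finished cabinet fittings into their trays

## Robot

A 6-joint arm with a two-finger parallel gripper is mounted at the origin on the work surface. World frame = base frame: x ahead of the robot, y to its left, z up, the work surface at z = 0. Lengths are in m, angles in degrees, forces in N, time in s.
With the tool pointing down it reaches from about 0.325 to 0.85 m from the base axis. Payload 15.5 kg.
Tool frame: the origin (TCP) lies at the very end of the fingers, on their centre line; the grasp point (between the pads) lies 19 mm behind it (pinch_z is the distance from the TCP to the grasp point, in m); z points along the fingers, y is the direction in which the jaws open and shut (so a half turn about z gives the same grasp; the last joint's range is limited). The gripper opens to 91 mm and grips with 3 to 60 N. Pads are 32 mm wide; open, the fingers measure 118 mm over their backs; the gripper's body (76 mm by 178 mm) begins 60 mm behind the grasp point.
Start: joints at [-72.393, 28.281, 77.091, -0, 74.628, -5.472], TCP at [0.245, -0.575, 0.182] pointing down, gripper open.
Joint ranges: [-166.48, 166.48], [-47.26, 123.95], [12.59, 153.08], [-70.14, 250.14], [6.76, 159.57], [-176.63, 176.63]. Speed limits (degrees/s): [108.29, 108.29, 147.25, 172.46, 172.46, 172.46].

## Interface

Orientations are given as [roll, pitch, yaw] about the fixed x, y, z axes, in that order (R = Rz(yaw) Ry(pitch) Rx(roll)).
In Python, from workcell import * gives the robot as it stands. Calls block until the motion is done:
- goto(position, orientation): joint-space move of the TCP to a pose.
- servo_line(position, orientation=None, vel=0.15): straight line of the TCP; orientation=None keeps the orientation; vel is the mean speed in m/s.
- movej(angles): joint-space move.
- gripper_to(opening, force=None): opening from 0.0 (shut) to 1.0 (fully open); force is the grip in N (None keeps the last); returns when the fingers have stopped.
- wait(seconds).
- inverse_kinematics(position, orientation): joint angles nearest the present ones, or None.
- capture(name): name is "scene" or "top" or "wrist"; returns the picture (400x640x3 uint8, blue, green, red); there is no depth.
- calibration(name): a dict with "fov_y" (degrees; the focal length in pixels is half the picture's height over the tangent of half this angle, whatever the lens; pixels are square), "cx", "cy" (the principal point, pixels), "rvec" (rotation vector, rad) and "tvec" (3), from world to camera coordinates, as OpenCV has them. Camera axes: x right, y down, z forward; pixel columns grow to the right and rows downward; lengths in m; the calibration is good to about 2 mm. A picture is of the moment at which its call begins: read the wrist's pose just before it. calibration takes no time and is no camera call; for the wrist camera it gives the pose at the moment of the call.
A pose or a line that the arm cannot do raises PlanningError and nothing moves.
- sign_off(): hands the job in, once; it reports no verdict.
Trained networks look in the newest picture that a camera, given by its name, has taken for a name from the list of things; names that differ only in an ending like _2 or _b are one class to them, and where a whole thing is asked for, a point or a joint stands for the part that bears it (a point fixed in the world has none). Each returns a list of dicts, best first, with "conf" (0 to 1); they miss things now and then, are a little off and sometimes report something else, mostly with a low value. They report only what shows in the picture. A call takes as long as a camera call. They do not tell look-alikes from the thing itself.
- trace(target, camera): "region" (400x640 bool, what is visible of it) and "point" ([column, row] in pixels, amid what is visible of it).
- pinpoint(target, camera): "point" ([column, row] in pixels: a listed point, or the origin of a listed thing).
Readings, each from a call of its own:
- current_time(): time.
- current_joints(): joint angles.
- current_qvel(): joint speeds.
- current_effort(): joint torques, N m.
- current_eef_pos(): TCP position.
- current_ee_rot(): TCP orientation.
- current_ft_force(): force on the tool from outside, world axes, zero at the start.
- current_moment(): the same for the moment, N m.
- current_grip_width(): opening from 0.0 (shut) to 1.0 (fully open).
Only numpy, scipy, OpenCV 4.12 (cv2) and the standard library are available. Lean on these libraries where they do the work, as an engineer would, in place of code of your own. Each camera call takes 0.05 s, during which the arm holds its last target.

## Task

Sort the beech fittings on the finishing bench: both round knobs into the round steel dish, both bar pulls lengthwise and side by side into the long tray, and the square foot into the square tray. Set each one down on the tray floor, standing the way it stands now, not dropped, tipped or resting on a rim or another fitting. Leave the little jar that stands among them where it is.

Things in the scene. Friction and masses are not known exactly. Their poses are not given: they have to be found in the camera images.
- knob_a: Turned beech drawer knob, mushroom-shaped, round: base 30 mm across, waist 24 mm at 10 mm height, head 38 mm across with a straight rim from 18 to 28 mm above the bench, top at 34 mm; about 45 g. Stands on its base. Origin: centre of its underside; z up. One of two alike; either may go anywhere in the dish.
- knob_b: Turned beech drawer knob, mushroom-shaped, round: base 30 mm across, waist 24 mm at 10 mm height, head 38 mm across with a straight rim from 18 to 28 mm above the bench, top at 34 mm; about 45 g. Stands on its base. Origin: centre of its underside; z up. One of two alike; either may go anywhere in the dish.
- pull_a: Beech bar pull (drawer handle): a bar 110 mm long, 16 mm wide and 12 mm thick, top at 26 mm, its underside 14 mm above the bench, on two posts 16 mm square centred 44 mm either side of the middle; about 60 g. Stands on its posts. Origin: under the middle, at the height of the posts' undersides; y runs along the bar, z up. One of two alike.
- pull_b: Beech bar pull (drawer handle): a bar 110 mm long, 16 mm wide and 12 mm thick, top at 26 mm, its underside 14 mm above the bench, on two posts 16 mm square centred 44 mm either side of the middle; about 60 g. Stands on its posts. Origin: under the middle, at the height of the posts' undersides; y runs along the bar, z up. One of two alike.
- foot: Square beech furniture foot: a base plate 50 x 50 mm, 10 mm thick, with a 36 x 36 mm block on it up to 46 mm height, sides parallel; about 90 g. Stands on its plate. Origin: centre of its underside; x and y along its sides, z up.
- round_dish: Round open steel dish for the knobs, fixed to the bench: 160 mm outside diameter, wall 4 mm, rim 28 mm high, floor 5 mm above the bench. Origin: centre of its underside.
- long_tray: Long open dark-wood tray for the bar pulls, fixed to the bench: 200 mm along its y axis, 135 mm along its x axis (outside), walls 5 mm thick and 28 mm high, floor 5 mm above the bench. Origin: centre of its underside.
- square_tray: Square open dark-wood tray for the foot, fixed to the bench: 120 x 120 mm outside, walls 5 mm thick and 28 mm high, floor 5 mm above the bench. Origin: centre of its underside; x and y along its sides.
- jar: Little closed jar with a paper label and dark lid, 48 mm across and 60 mm tall, standing in the row of fittings; not to be moved. Origin: centre of its underside.
Mind the look-alikes: they are no part of the job. Leave any pink look-alike of the square_tray alone. What is shaped like the pull_b but yellow is not meant.

How it is judged:
By the outcome, as a careful person would: the job done as asked, in the order asked, and still so for the second after the job is handed in, with the robot touching nothing.
It also fails if it takes over 128 s, if anything falls off the work surface, if the arm or the gripper's body presses on something with over 40 N, if the wrist force passes 120 N, or if a joint passes its speed limit or range.

## Working session

There is one attempt and no reset: what is moved stays moved. The work goes in short steps, each a Python script; the robot and the scene stay as the last script left them, time stands still between calls to the robot, and variables do not carry over. Pictures are saved under pics/ and viewed, and the job is handed in when it is done.

```bash
mkdir -p pics; ls; cat > h.py <<'E'
from workcell import *
import numpy as np, cv2
def cam(name):
    c=calibration(name); f=200/np.tan(np.radians(c["fov_y"])/2)
    K=np.array([[f,0,c["cx"]],[0,f,c["cy"]],[0,0,1]]); R=cv2.Rodrigues(np.array(c["rvec"],float))[0]; t=np.array(c["tvec"],float).ravel()
    return K,R,t
def px2w(p,z,C):
    K,R,t=C
    d=R.T@np.linalg.inv(K)@np.array([p[0],p[1],1.]); o=-R.T@t
    return o+d*(z-o[2])/d[2]
def w2px(P,C):
    K,R,t=C; q=K@(R@np.asarray(P,float)+t); return q[:2]/q[2]
E
python3 - <<'E'
from h import *
for n in ["top","scene"]:
    im=capture(n); cv2.imwrite(f"pics/{n}0.png",im)
    c=calibration(n);print(n,c)
    C=cam(n)
    for k in ["knob_a","pull_a","foot","round_dish","long_tray","square_tray","jar"]:
        for d in pinpoint(k,n)[:4]: print(k,round(d["conf"],2),np.round(d["point"],1),np.round(px2w(d["point"],0,C)[:2],4))
print(current_time(),current_grip_width())
E
```

```text
pics
top {'fov_y': 48.16022123580751, 'cx': 320.6585602728896, 'cy': 197.0875123572301, 'rvec': array([ 2.13321563, -2.18741918,  0.1338181 ]), 'tvec': array([0.00399522, 0.44218857, 1.40279622])}
knob_a 0.48 [385.1 194.9] [ 0.4473 -0.2172]
knob_a 0.41 [257.1 202.7] [0.4322 0.1997]
pull_a 0.66 [430.2 188.8] [ 0.4637 -0.3652]
pull_a 0.53 [297.  197.2] [0.4469 0.0698]
round_dish 0.74 [321.4 149.4] [ 0.6037 -0.0137]
long_tray 0.6 [401.3 143.6] [ 0.6167 -0.278 ]
square_tray 0.85 [187.  251.8] [0.2795 0.4255]
square_tray 0.84 [244.1 151.2] [0.6039 0.2411]
jar 0.68 [203.5 200.4] [0.4441 0.3737]
scene {'fov_y': 55.03113802136698, 'cx': 321.58355104617436, 'cy': 198.19375153324393, 'rvec': array([ 2.00730706,  1.45819898, -0.55789238]), 'tvec': array([-0.15095968, -0.27404967,  1.28638098])}
knob_a 0.65 [386.  190.6] [0.4262 0.2059]
knob_a 0.63 [232.1 234.5] [ 0.447  -0.2215]
pull_a 0.65 [172.6 248. ] [ 0.4436 -0.3642]
pull_a 0.54 [340.8 207.7] [0.4467 0.0658]
foot 0.93 [294.6 223.3] [ 0.4602 -0.0644]
foot 0.52 [335.7 257.9] [5.909e-01 2.000e-04]
round_dish 0.75 [335.9 261.1] [ 0.5995 -0.0023]
long_tray 0.96 [219.7 293.5] [ 0.6    -0.2736]
square_tray 0.74 [427.1 142.3] [0.2748 0.4158]
square_tray 0.56 [429.2 232.3] [0.5913 0.2487]
0.8 1.0017916528251072
```

```bash
python3 - <<'E'
import cv2
a=cv2.imread("pics/top0.png"); b=cv2.imread("pics/scene0.png")
cv2.imwrite("pics/top0b.png",cv2.resize(a[90:300,130:530],(800,420),interpolation=cv2.INTER_CUBIC))
E
```

```text
(no output)
```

View pics/top0b.png

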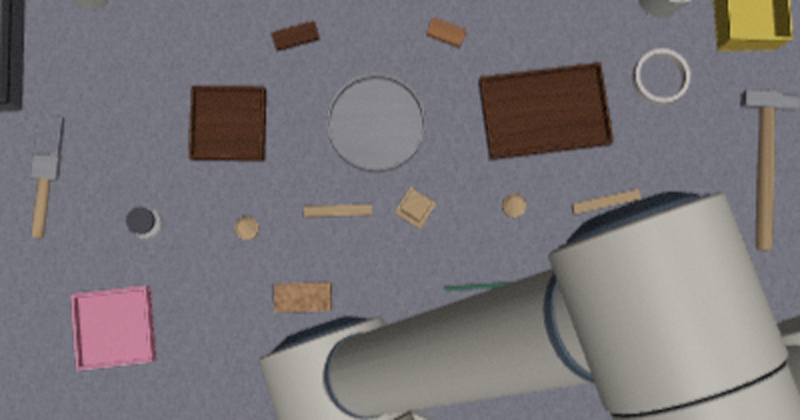

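View pics/scene0.png

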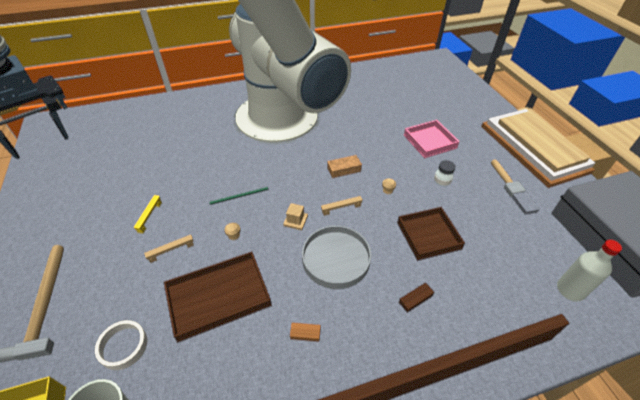

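The top view (crop, 2x) shows the jar at (142,221), knobs at (247,228) and (514,206), and pulls at (338,211) and (606,201). The foot is at (415,206), the dish at (376,124) and the long tray at (545,110). The dark square tray is at (228,123), and the pink look-alike at (113,327) is to be left alone. In the scene view the yellow pull look-alike is at (148,213). The beech pulls are at (170,248) and (341,205). Next I'll take closer wrist views.

```bash
python3 - <<'E'
from h import *
print(current_ee_rot(),current_eef_pos())
for i,(x,y) in enumerate([(0.46,-0.28),(0.46,0.1)]):
    goto([x,y,0.34],[180,0,0])
    C=cam("wrist"); im=capture("wrist"); cv2.imwrite(f"pics/w{i}.png",im)
    np.savez(f"c{i}.npz",K=C[0],R=C[1],t=C[2])
    print("campos",-C[1].T@C[2],current_joints())
    for k,h in [("knob_a",0),("pull_a",0),("foot",0),("round_dish",0),("long_tray",0),("square_tray",0),("jar",0)]:
        for d in pinpoint(k,"wrist")[:3]: print(k,round(d["conf"],2),np.round(d["point"],1),np.round(px2w(d["point"],h,C)[:2],4))
print(current_time())
E
```

```text
[1.79999192e+02 4.66214457e-04 2.30796549e+01] [ 0.24500269 -0.57497549  0.18163879]
campos [ 0.54365896 -0.27942407  0.54316784] [-3.77623723e+01  1.44436156e+01  7.44009276e+01 -9.56393641e-03
  9.12016056e+01  5.22738450e+01]
knob_a 0.84 [287.4 162.3] [ 0.4518 -0.2106]
knob_a 0.73 [ 76.7 174.4] [0.4274 0.214 ]
pull_a 0.88 [382.9 221. ] [ 0.3268 -0.4081]
pull_a 0.69 [361.5 161.3] [ 0.4538 -0.3574]
pull_a 0.58 [143.6 160.4] [0.4556 0.074 ]
foot 0.55 [211.4 159.4] [ 0.4576 -0.0605]
round_dish 0.71 [168.5  85.9] [0.5924 0.002 ]
long_tray 0.81 [320.1  79.5] [ 0.6032 -0.2758]
long_tray 0.25 [38.2 82. ] [0.5991 0.2388]
long_tray 0.18 [363.6 164.6] [ 0.4472 -0.3619]
square_tray 0.6 [36.2 81.4] [0.6001 0.2421]
campos [0.54419275 0.100499   0.54369139] [ 4.89217763e+00  8.11376285e+00  8.25770162e+01 -1.36173066e-02
  8.93113129e+01  9.49586267e+01]
knob_a 0.59 [482.3 161.1] [ 0.4548 -0.2172]
knob_a 0.56 [262.5 175.4] [0.4262 0.2203]
knob_a 0.3 [187.8 171.4] [0.4345 0.3695]
pull_a 0.97 [555.9 159.3] [ 0.4583 -0.3621]
pull_a 0.81 [339.2 165.2] [0.4468 0.0663]
pull_a 0.65 [558.7 222.1] [ 0.3248 -0.4016]
foot 0.69 [403.1 158.5] [ 0.4601 -0.0598]
foot 0.26 [244.9  83. ] [0.5984 0.2413]
round_dish 0.96 [373.7  81.7] [0.6004 0.0061]
long_tray 0.61 [532.3  81.4] [ 0.6007 -0.2832]
square_tray 0.9 [175.4 242.3] [0.2781 0.4192]
square_tray 0.68 [247.3  83.2] [0.598 0.237]
jar 0.73 [188.  170.8] [0.4357 0.369 ]
4.4917
```

```bash
python3 - <<'E'
import cv2
a=cv2.imread("pics/w0.png"); b=cv2.imread("pics/w1.png")
import numpy as np
cv2.imwrite("pics/wc.png",np.vstack([cv2.resize(a[30:260,120:520],(800,290*1)[:2] if 0 else (520,299),interpolation=cv2.INTER_CUBIC),cv2.resize(b[30:260,120:520],(520,299),interpolation=cv2.INTER_CUBIC)]))
cv2.imwrite("pics/w0c.png",cv2.resize(a[130:240,140:440],(800,293),interpolation=cv2.INTER_CUBIC))
E
```

```text
(no output)
```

View pics/wc.png

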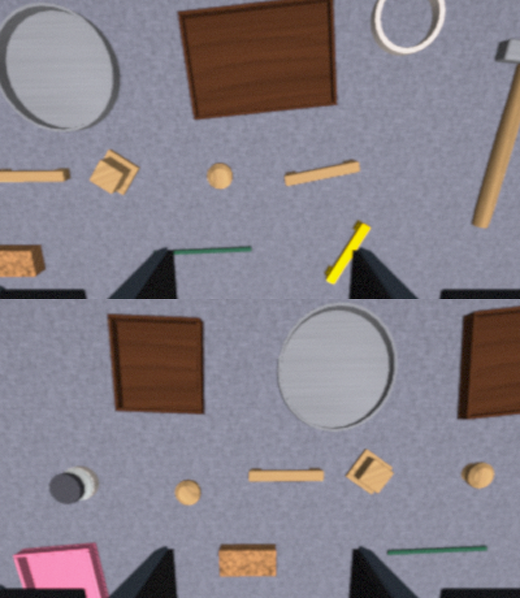

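View pics/w0c.png

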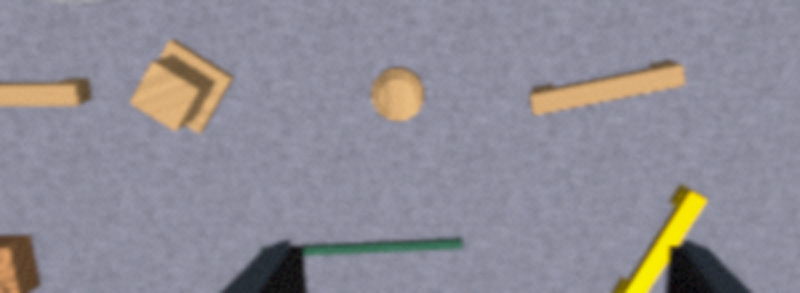

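```bash
cat >> h.py <<'E'
def rect(cx,cy,a,b,z): return [(cx-a,cy-b,z),(cx+a,cy-b,z),(cx+a,cy+b,z),(cx-a,cy+b,z)]
def circ(r,z): return [(r*np.cos(t),r*np.sin(t),z) for t in np.linspace(0,2*np.pi,32,endpoint=False)]
PARTS={"knob":[circ(.015,0)+circ(.012,.01),circ(.012,.01)+circ(.019,.018),circ(.019,.018)+circ(.019,.028)+circ(.012,.034)],
"pull":[rect(0,0,.008,.055,.014)+rect(0,0,.008,.055,.026)]+[rect(0,s*.044,.008,.008,0)+rect(0,s*.044,.008,.008,.014) for s in(-1,1)],
"foot":[rect(0,0,.025,.025,0)+rect(0,0,.025,.025,.01),rect(0,0,.018,.018,.01)+rect(0,0,.018,.018,.046)],
"long_tray":[rect(0,0,.0675,.1,0)+rect(0,0,.0675,.1,.028)],"square_tray":[rect(0,0,.06,.06,0)+rect(0,0,.06,.06,.028)],
"round_dish":[circ(.08,0)+circ(.08,.028)]}
def render(kind,p,C,z0=0):
    m=np.zeros((400*4,640*4),np.uint8); K,R,t=C; c,s=np.cos(p[2]),np.sin(p[2])
    for part in PARTS[kind]:
        P=np.array(part); W=np.c_[p[0]+c*P[:,0]-s*P[:,1],p[1]+s*P[:,0]+c*P[:,1],P[:,2]+z0]
        q=(K@(R@W.T+t[:,None])).T; q=q[:,:2]/q[:,2:]
        h=cv2.convexHull(q.astype(np.float32))[:,0]
        cv2.fillConvexPoly(m,np.round((h+.5)*4*16-8).astype(np.int32),255,shift=4)
    return cv2.resize(m,(640,400),interpolation=cv2.INTER_AREA)/255.
def fit(kind,mask,C,p0,z0=0,yawfree=True):
    from scipy.optimize import minimize
    M=mask.astype(float)
    def cost(v):
        p=[v[0],v[1],v[2] if yawfree else 0]; r=render(kind,p,C,z0); return np.abs(r-M).sum()/M.sum()
    best=None
    for y in (np.radians([p0[2]]) if not yawfree else np.radians(p0[2]+np.array([-12,0,12]))):
        s0=np.array([[p0[0],p0[1],y],[p0[0]+.012,p0[1],y+.03],[p0[0],p0[1]+.012,y-.03],[p0[0]-.006,p0[1]-.006,y+.12]])
        r=minimize(cost,s0[0],method="Nelder-Mead",options=dict(initial_simplex=s0,xatol=1e-4,fatol=1e-4,maxiter=200))
        if best is None or r.fun<best.fun: best=r
    return best.x[0],best.x[1],np.degrees(best.x[2]),best.fun
E
python3 - <<'E'
from h import *
C=cam("wrist"); R=C[1]
print("tcp ground px at z=.34:",w2px([.46,.1,0],C))
dirv=R.T@[0,0,1]; print(dirv)
o=np.array([0.084,0,0.204])
for k,(x,y) in {"knobA":(.450,-.216),"pullA":(.455,-.361),"foot":(.459,-.06),"pullB":(.449,.068),"knobB":(.4265,.216)}.items():
    g=[x-0.02,y,0.15]
    try: goto(g,[180,0,0])
    except PlanningError as e: print(k,e); continue
    C=cam("wrist"); im=capture("wrist"); cv2.imwrite(f"pics/z_{k}.png",im); np.savez(f"z_{k}.npz",K=C[0],R=C[1],t=C[2])
    print(k,w2px([x,y,0.02],C),[(round(d["conf"],2),np.round(d["point"]),d["region"].sum()) for d in trace({"knobA":"knob_a","knobB":"knob_b","pullA":"pull_a","pullB":"pull_b","foot":"foot"}[k],"wrist")])
for k,(x,y) in {"square_tray":(.599,.239),"round_dish":(.598,.004),"long_tray":(.602,-.279)}.items():
    g=[x-.1,y,0.28]
    goto(g,[180,0,0])
    C=cam("wrist"); im=capture("wrist"); cv2.imwrite(f"pics/z_{k}.png",im); np.savez(f"z_{k}.npz",K=C[0],R=C[1],t=C[2])
    d=trace(k,"wrist"); print(k,w2px([x,y,0.02],C),[(round(e["conf"],2),np.round(e["point"]),e["region"].sum()) for e in d])
    b=min(d,key=lambda e:np.hypot(*(np.array(e["point"])-w2px([x,y,0.02],C)))); np.save(f"m_{k}.npy",b["region"])
print(current_time())
ims=[cv2.imread(f"pics/z_{k}.png")[::1,::1] for k in ["knobA","pullA","foot","pullB","knobB","long_tray"]]
ims=[cv2.resize(i,(260,163),interpolation=cv2.INTER_AREA) for i in ims]
cv2.imwrite("pics/zz.png",np.vstack([np.hstack(ims[:3]),np.hstack(ims[3:])]))
E
```

```text
tcp ground px at z=.34: [322.52330887 158.43789184]
[-2.97029676e-01  6.19928967e-04 -9.54868047e-01]
knobA [323.39490093 169.03607364] [(0.96, array([323., 168.]), np.int64(795)), (0.64, array([  4., 185.]), np.int64(171))]
pullA [322.89594934 168.52295388] [(0.95, array([323., 171.]), np.int64(1267)), (0.91, array([366., 250.]), np.int64(804)), (0.68, array([ 13., 169.]), np.int64(507))]
foot [322.39731509 169.0221159 ] [(0.93, array([321., 169.]), np.int64(1611)), (0.65, array([518.,  50.]), np.int64(19784)), (0.21, array([105., 192.]), np.int64(977))]
pullB [322.98184842 168.73876534] [(0.93, array([322., 166.]), np.int64(1399)), (0.81, array([627., 169.]), np.int64(346)), (0.43, array([635., 275.]), np.int64(115))]
knobB [322.70673645 168.72009137] [(0.74, array([324., 170.]), np.int64(748))]
square_tray [322.08827465 103.1890201 ] [(0.88, array([319., 100.]), np.int64(6200)), (0.68, array([579., 192.]), np.int64(573)), (0.63, array([202., 255.]), np.int64(458)), (0.58, array([632., 194.]), np.int64(169))]
round_dish [323.44162669 103.30172752] [(0.72, array([324., 101.]), np.int64(8494))]
long_tray [323.78643888 103.56821536] [(0.78, array([324.,  99.]), np.int64(11846))]
12.3917
```

View pics/zz.png

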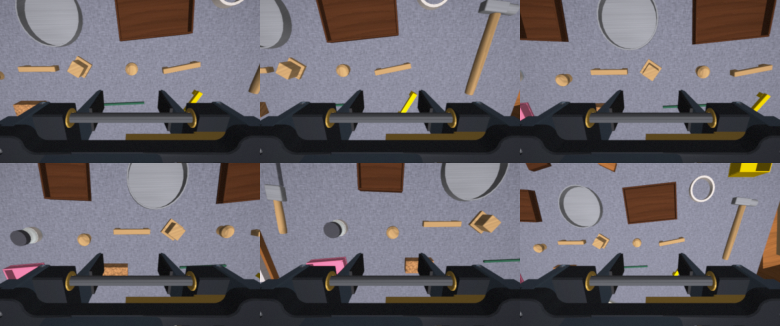

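The six wrist views each show their target near (322,168), and the beech pieces stand clear of the yellow pull and pink tray. Next I'll fit the models to colour masks.

```bash
cat > fitall.py <<'E'
from h import *
import json
res={}
tiles=[]
for k,kind,x,y,yaw in [("knobA","knob",.450,-.216,0),("pullA","pull",.455,-.361,10),("foot","foot",.459,-.06,35),("pullB","pull",.449,.068,0),("knobB","knob",.4265,.216,0),("square_tray","square_tray",.599,.239,0),("round_dish","round_dish",.598,.004,0),("long_tray","long_tray",.602,-.279,7)]:
    z=np.load(f"z_{k}.npz"); C=(z["K"],z["R"],z["t"]); im=cv2.imread(f"pics/z_{k}.png")
    if kind in("knob","pull","foot"):
        f=im.astype(int); m=((f[...,2]-f[...,0])>25).astype(np.uint8)
        n,l=cv2.connectedComponents(m); px=w2px([x,y,.026],C).round().astype(int)
        lab=np.bincount(l[px[1]-6:px[1]+7,px[0]-6:px[0]+7].ravel(),minlength=n); lab[0]=0; m=l==lab.argmax()
    else: m=np.load(f"m_{k}.npy")
    r=fit(kind,m,C,(x,y,yaw),yawfree=kind not in("knob","round_dish"))
    res[k]=[float(v) for v in r]; print(k,m.sum(),np.round(r,4))
    rr=render(kind,[r[0],r[1],np.radians(r[2]) if kind not in("knob","round_dish") else 0],C)
    px=w2px([r[0],r[1],.02],C).astype(int); s=50 if kind in("knob","pull","foot") else 100
    o=cv2.resize(im,None,fx=4,fy=4,interpolation=cv2.INTER_NEAREST)
    for a,c in((rr>.5,(0,255,0)),(m,(255,0,0))):
        cs,_=cv2.findContours(cv2.resize(a.astype(np.uint8),None,fx=4,fy=4,interpolation=cv2.INTER_NEAREST),0,2); cv2.drawContours(o,cs,-1,c,1)
    y0=max(0,px[1]-s)*4;x0=(px[0]-s)*4
    tiles.append(cv2.resize(o[y0:y0+8*s,x0:x0+8*s],(200,200),interpolation=cv2.INTER_AREA) )
json.dump(res,open("res.json","w"))
cv2.imwrite("pics/fit.png",np.vstack([np.hstack(tiles[:4]),np.hstack(tiles[4:])]))
E
python3 fitall.py
```

```text
knobA 774 [ 0.4504 -0.2163  1.2505  0.0574]
pullA 1288 [ 0.4535 -0.3654 11.8277  0.1003]
foot 1608 [ 4.53000e-01 -5.88000e-02  5.57054e+01  2.74000e-02]
pullB 1272 [0.4498 0.067  0.6904 0.1136]
knobB 767 [0.4249 0.212  3.6694 0.062 ]
square_tray 6200 [ 0.5986  0.2438 -2.1977  0.0217]
round_dish 8494 [0.5934 0.0021 1.9677 0.0223]
long_tray 11846 [ 0.6066 -0.2744  5.7758  0.0131]
```

View pics/fit.png

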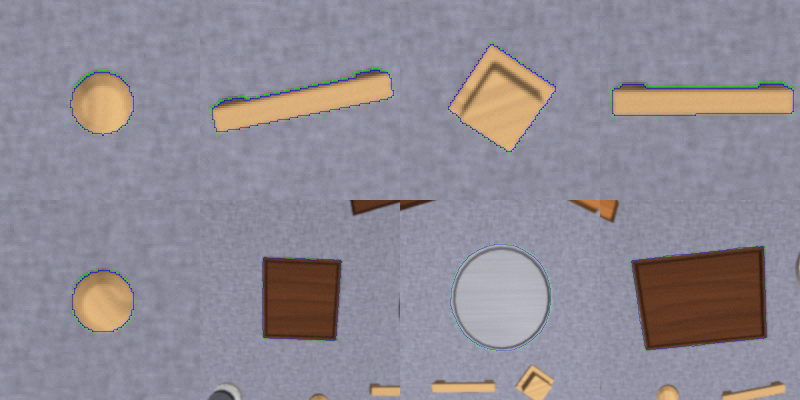

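The fits agree with the outlines (green and blue coincide), and the bench heights and sizes check out. I'll start with knob_a.

```bash
cat >> h.py <<'E'
def pick(x,y,yaw,z,opening,width,force=20):
    gripper_to(opening/.091)
    goto([x,y,0.12],[180,0,yaw])
    servo_line([x,y,z+.03],vel=.25); servo_line([x,y,z],vel=.06)
    f0=np.array(current_ft_force()); print("at grasp F",np.round(f0,2))
    gripper_to(max(0,width-.008)/.091*0+0.0,force); wait(.1)
    print("width mm",round(current_grip_width()*91,1),"exp",width*1e3)
    servo_line([x,y,z+.03],vel=.08); servo_line([x,y,.12],vel=.25)
    print("held width",round(current_grip_width()*91,1),"F",np.round(current_ft_force(),2),"t",current_time())
def place(x,y,yaw,z,opening):
    goto([x,y,.12],[180,0,yaw])
    servo_line([x,y,z+.03],vel=.25); servo_line([x,y,z+.006],vel=.08); wait(.1)
    f0=current_ft_force()[2]; zz=z+.006
    while zz>z-.002:
        zz-=.0007; servo_line([x,y,zz],vel=.03); wait(.05)
        f=current_ft_force()[2]
        if f-f0>2: break
    print("contact dz(mm)",round((zz-z)*1e3,2),"dF",round(f-f0,2))
    gripper_to(opening/.091); wait(.1)
    servo_line([x,y,z+.03],vel=.08); servo_line([x,y,.12],vel=.25); print("t",current_time())
E
python3 - <<'E'
from h import *
pick(.4504,-.2163,90,.005,.062,.038)
place(.595,-.032,90,.010,.058)
E
```

```text
at grasp F [-0.33  0.91  0.37]
width mm 0.2 exp 38.0
held width 0.8 F [-0.61 -0.22  0.12] t 17.6917
contact dz(mm) -2.4 dF -0.7
t 25.35
```

The grip closed empty, so I'll look at the scene.

```bash
python3 - <<'E'
from h import *
im=capture("wrist"); cv2.imwrite("pics/a1.png",im)
im=capture("scene"); cv2.imwrite("pics/a2.png",im)
im=capture("top"); cv2.imwrite("pics/a3.png",im)
im2=cv2.resize(cv2.imread("pics/a3.png")[130:260,180:500],(790,321),interpolation=cv2.INTER_CUBIC);cv2.imwrite("pics/a3.png",im2)
print(current_eef_pos(),current_ee_rot(),current_grip_width())
E
```

```text
[ 0.59411904 -0.03186182  0.11874683] [-1.79870918e+02 -2.05812888e-02  8.99989388e+01] 0.6401196643371545
```

View pics/a2.png

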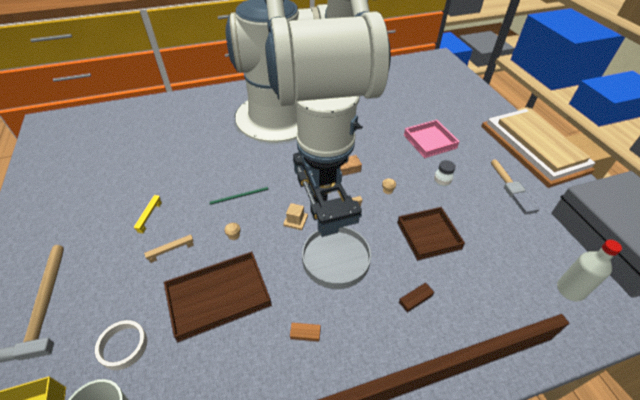

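View pics/a1.png

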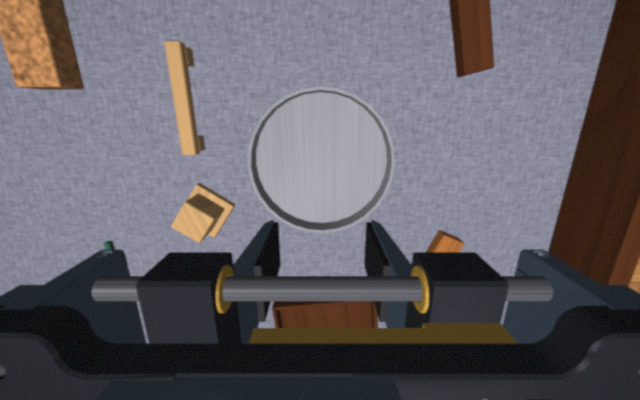

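```bash
python3 - <<'E'
from h import *
C=cam("wrist"); S=cam("scene"); T=cam("top")
p=np.array(current_eef_pos())
print("tcp px wrist",w2px(p,C),"scene",w2px(p,S),"top",w2px(p,T))
capture("wrist")
d=trace("round_dish","wrist"); m=d[0]["region"]; print(d[0]["conf"],m.sum(),fit("round_dish",m,C,(.594,.002,0),yawfree=False))
f=capture("wrist").astype(int)
for n,CC in (("scene",S),("top",T)):
    capture(n)
    for k in["knob_a","round_dish","foot"]:
        for e in pinpoint(k,n)[:2]: print(n,k,round(e["conf"],2),np.round(e["point"],1),px2w(e["point"],0,CC)[:2].round(4), px2w(trace(k,n)[0]["point"],.02,CC)[:2].round(4))
for z in(0,.02,.12): print(z,px2w((322,225),z,C).round(3))
E
```

```text
tcp px wrist [322.8406803  226.56786726] scene [323.82968241 231.60866014] top [327.60659697 143.47581958]
0.94 17116 (np.float64(0.5928763983388918), np.float64(0.0011584330327865217), np.float64(1.155446754179434), np.float64(0.010024332238153499))
scene knob_a 0.65 [234.3 235.2] [ 0.4508 -0.2167] [ 0.4505 -0.2151]
scene knob_a 0.57 [385.6 192.1] [0.4311 0.2025] [ 0.4505 -0.2151]Traceback (most recent call last):
  File "<stdin>", line 11, in <module>
IndexError: list index out of range
```

View pics/a3.png

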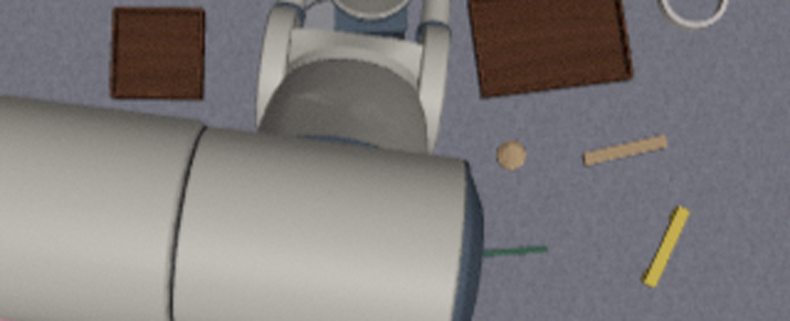

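The calibration is consistent and the knob looks to be where it was. I'll retry in steps and watch it.

```bash
python3 - <<'E'
from h import *
gripper_to(.68)
goto([.4504,-.2163,.12],[180,0,90]); 
C=cam("wrist"); im=capture("wrist"); cv2.imwrite("pics/b0.png",im)
servo_line([.4504,-.2163,.035],vel=.25); servo_line([.4504,-.2163,.005],vel=.06); wait(.2)
print(current_eef_pos(),current_ee_rot(),current_grip_width()*91)
C2=cam("wrist"); im2=capture("wrist"); cv2.imwrite("pics/b1.png",np.hstack([cv2.resize(im,(400,250)),cv2.resize(im2,(400,250))]))
for c in(C,C2): print(w2px([.4504,-.2163,.034],c), w2px([.4504,-.2163,.0],c))
print(current_time())
E
```

```text
[ 0.45061498 -0.21644835  0.0052876 ] [1.79971160e+02 1.97198643e-02 9.00003631e+01] 62.206709463247805
[321.73041368 196.23921319] [321.71551759 188.26140735]
[322.77169401 242.49705678] [322.61001986 223.94396066]
28.6167
```

View pics/b1.png

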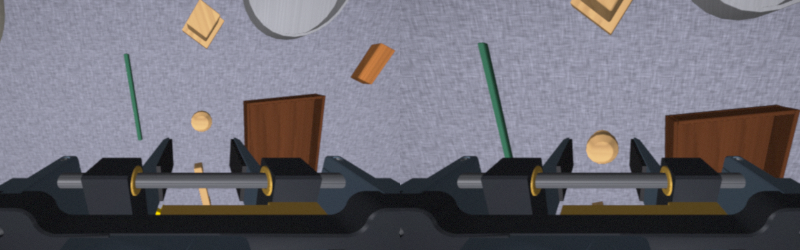

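```bash
python3 - <<'E'
from h import *
for w in (.05,.044,.040,.036):
    gripper_to(w/.091,15); im=capture("wrist"); 
    print(w,current_grip_width()*91,np.round(current_ft_force(),2))
    cv2.imwrite(f"pics/c_{int(w*1e3)}.png",im)
a=[cv2.resize(cv2.imread(f"pics/c_{k}.png")[150:350,160:480],(400,250)) for k in(50,44,40,36)]
cv2.imwrite("pics/c.png",np.vstack([np.hstack(a[:2]),np.hstack(a[2:])]))
print(current_time())
E
```

```text
0.05 49.73682932480988 [-0.19  0.07  0.38]
0.044 44.17491475442167 [ 0.18 -0.69 -0.56]
0.04 40.124061065972626 [-0.56  0.9  -0.38]
0.036 35.752131294523075 [-0.31  0.05  0.23]
30.1333
```

View pics/c.png

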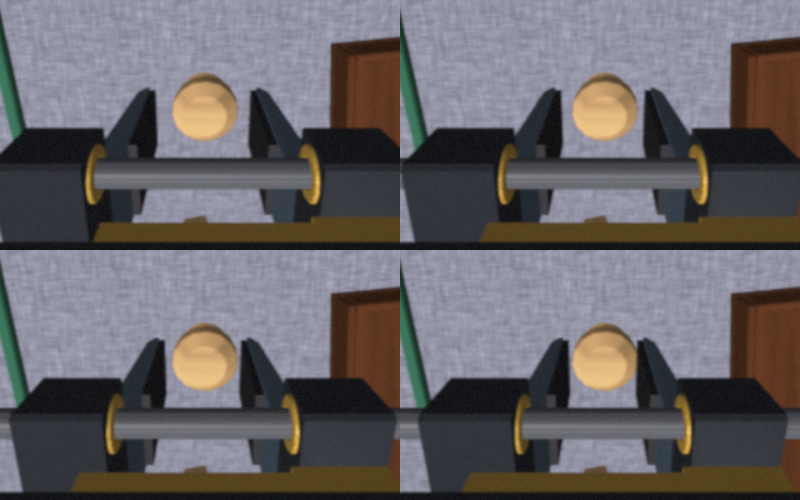

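At 36 mm opening there is still no contact, so the finger position doesn't match the knob. I'll check from the scene camera.

```bash
python3 - <<'E'
from h import *
im=capture("scene"); S=cam("scene")
p=np.array(current_eef_pos()); C=cam("wrist"); print(p, w2px(p,S), w2px(p,C),calibration("wrist")["fov_y"], (-C[1].T@C[2]))
for P in ([.4504,-.2163,0],[.4504,-.2163,.034]): print(w2px(P,S))
o=cv2.resize(im[150:290,160:320],(800,700),interpolation=cv2.INTER_CUBIC)[:590]
u=(w2px(p,S)-[160,150])*5; cv2.circle(o,tuple(u.astype(int)),4,(0,0,255),-1)
cv2.imwrite("pics/d.png",o)
im=capture("wrist")
o=cv2.resize(im[180:330,220:420],(800,600),interpolation=cv2.INTER_CUBIC)
for q in ([0,0,0],[0,.018,0],[0,-.018,0],[.016,.018,0],[-.016,.018,0],[0,.018,-.019],[0,-.018,-.019]):
    # yaw90, roll180: tool x->+y, tool y->+x? 
    from scipy.spatial.transform import Rotation as RR
    r=RR.from_euler("xyz",current_ee_rot(),degrees=True).as_matrix()
    u=(w2px(p+r@np.array(q),C)-[220,180])*4; cv2.circle(o,tuple(u.astype(int)),3,(0,0,255),-1)
cv2.imwrite("pics/e.png",o)
E
```

```text
[ 0.45039704 -0.21630208  0.00498038] [234.0945338  233.82775009] [322.83600382 226.58066435] 71.9953189132964 [ 0.44955087 -0.1303611   0.20869771]
[234.41968103 235.04574442]
[232.15593544 226.54348923]
```

View pics/d.png

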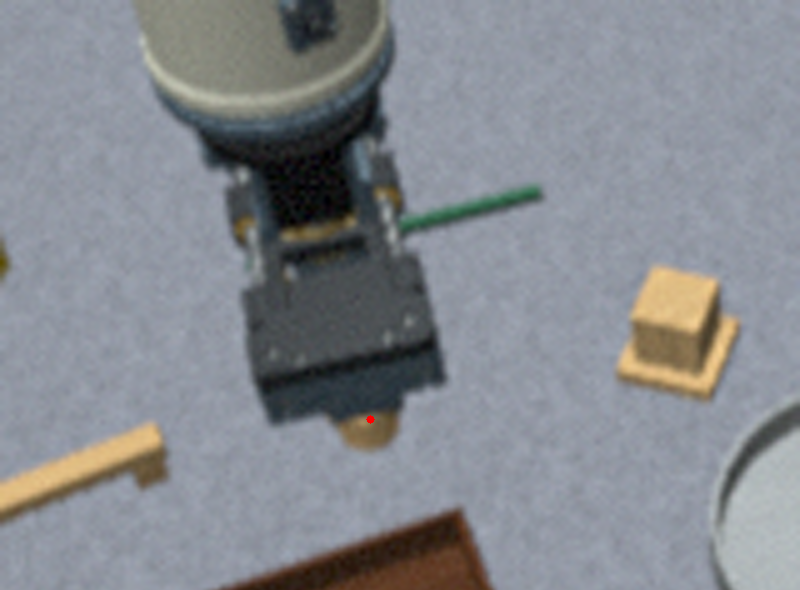

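View pics/e.png

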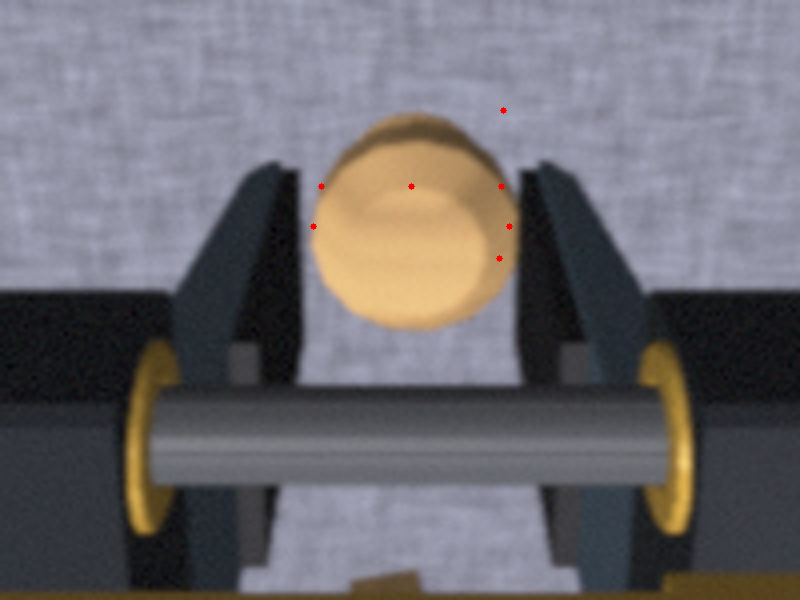

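```bash
python3 - <<'E'
from h import *
for w in (.028,.0):
    gripper_to(w/.091,8); im=capture("wrist"); 
    print(w,current_grip_width()*91,np.round(current_ft_force(),2))
    cv2.imwrite(f"pics/c_{int(w*1e3)}.png",im)
a=[cv2.resize(cv2.imread(f"pics/c_{k}.png")[170:320,220:420],(400,300)) for k in(28,0)]
cv2.imwrite("pics/c2.png",np.hstack(a))
print(current_time())
E
```

```text
0.028 27.788173656809885 [ 0.59  0.29 -0.05]
0.0 0.6702905363566453 [0.94 0.14 0.49]
31.2667
```

View pics/c2.png

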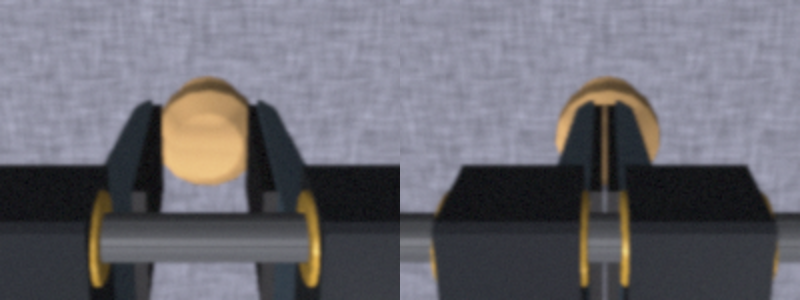

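The fingers close over the top of the knob, so the real fingertips sit at least 30 mm above the reported TCP. I'll measure the offset by touching an empty bench spot gently, with the fingers shut.

```bash
python3 - <<'E'
from h import *
C=cam("wrist")
for z in (.02,.03,.035,.04,.045,.05): print(z,px2w((322,220),z,C).round(4))
x,y=.45,-.138
goto([.4504,-.2163,.08],[180,0,90]); goto([x,y,.04],[180,0,90]); servo_line([x,y,.005],vel=.15); wait(.15)
f0=np.array(current_ft_force()); z=.005
while z>-.045:
    z-=.0015
    try: servo_line([x,y,z],vel=.03)
    except PlanningError as e: print(e,z); break
    wait(.04)
    f=np.array(current_ft_force())-f0
    if f[2]>3: break
print(z,f.round(2),current_eef_pos())
cv2.imwrite("pics/f.png",capture("wrist"));cv2.imwrite("pics/g.png",cv2.resize(capture("scene")[130:290,180:340],(600,600),interpolation=cv2.INTER_CUBIC))
servo_line([x,y,z+.02],vel=.1)
print(current_time())
E
```

```text
0.02 [ 0.4497 -0.2047  0.02  ]
0.03 [ 0.4497 -0.2008  0.03  ]
0.035 [ 0.4497 -0.1988  0.035 ]
0.04 [ 0.4497 -0.1969  0.04  ]
0.045 [ 0.4497 -0.1949  0.045 ]
0.05 [ 0.4497 -0.1929  0.05  ]
-0.03250000000000001 [-1.58  0.15 14.29] [ 0.45012737 -0.13805888 -0.03207264]
40.3833
```

View pics/f.png

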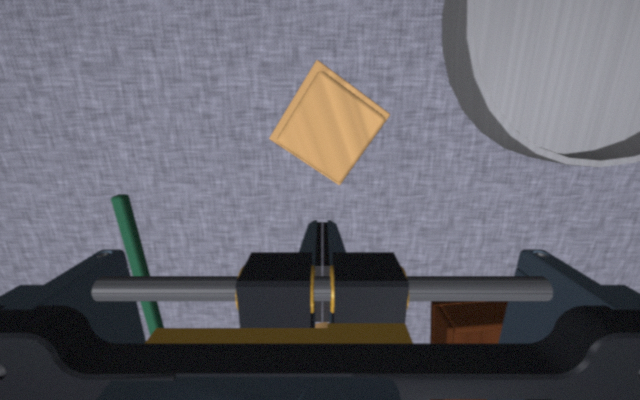

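View pics/g.png

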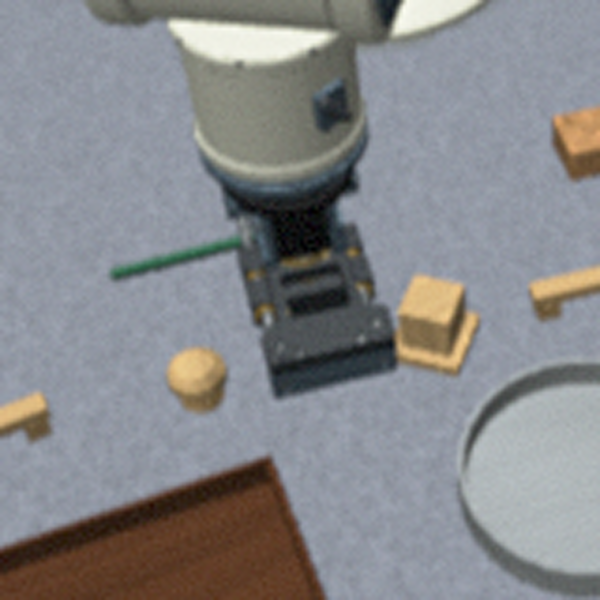

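Contact came at a reported TCP z of about −0.0315, so the true tips sit about 31.5 mm above the reported TCP. The lateral centring looks right. I'll correct for this and redo knob_a.

```bash
cat >> h.py <<'E'
OFF=.0315  # true tip z = TCP z + OFF
ZT=.065
def pick(x,y,yaw,tip,opening,width,force=20):
    z=tip-OFF
    goto([x,y,ZT],[180,0,yaw]); gripper_to(opening/.091)
    servo_line([x,y,z+.02],vel=.3); servo_line([x,y,z],vel=.08)
    gripper_to(0.0,force); wait(.05)
    w=current_grip_width()*91; print("width mm",round(w,1),"exp",width*1e3)
    if abs(w-width*1e3)>5: raise SystemExit("bad grasp")
    servo_line([x,y,z+.02],vel=.1); servo_line([x,y,ZT],vel=.3)
    print("held",round(current_grip_width()*91,1),"t",current_time())
def place(x,y,yaw,tip,opening):
    z=tip+.005-OFF
    goto([x,y,ZT],[180,0,yaw])
    servo_line([x,y,z+.02],vel=.3); servo_line([x,y,z+.0025],vel=.08); wait(.1)
    f0=np.mean([current_ft_force()[2] for _ in range(4)]); zz=z+.0025
    while zz>z-.003:
        zz-=.0007; servo_line([x,y,zz],vel=.03); wait(.03)
        f=current_ft_force()[2]
        if f-f0>2.5: break
    print("contact dz(mm)",round((zz-z)*1e3,2),"dF",round(f-f0,2))
    gripper_to(opening/.091); wait(.05)
    servo_line([x,y,z+.025],vel=.1); servo_line([x,y,ZT],vel=.3); print("t",current_time())
E
python3 - <<'E'
from h import *
pick(.4504,-.2155,90,.006,.060,.038)
place(.594,-.032,90,.006,.056)
cv2.imwrite("pics/i.png",capture("wrist"))
E
```

```text
width mm 36.7 exp 38.0
held 37.0 t 43.95
contact dz(mm) -0.3 dF 11.24
t 48.1417
```

View pics/i.png

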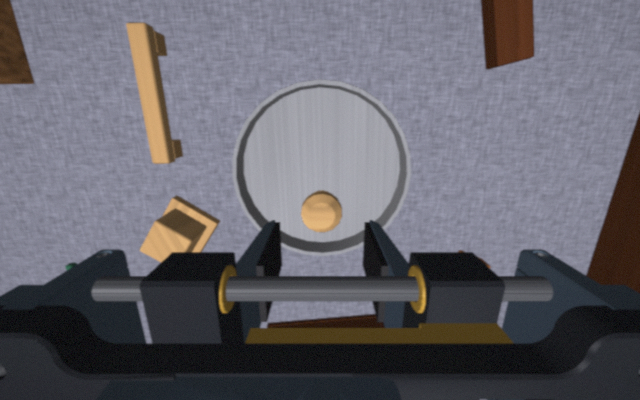

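Knob_a stands upright in the dish at (321,212). Next is knob_b.

```bash
python3 - <<'E'
from h import *
pick(.425,.212,90,.006,.060,.038)
place(.594,.034,90,.006,.056)
cv2.imwrite("pics/j.png",capture("wrist"))
E
```

```text
width mm 36.6 exp 38.0
held 36.7 t 51.675
contact dz(mm) -0.3 dF 10.58
t 55.9083
```

View pics/j.png

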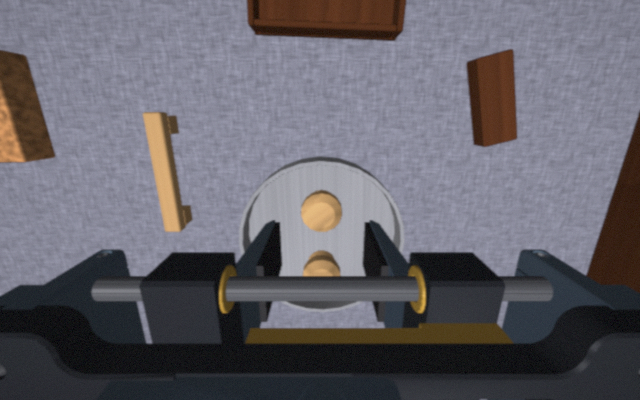

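Both knobs stand in the dish, at (321,212) and (322,265). Next are the pulls. The beech pull at scene (170,248) is pull_a, and the yellow one is left alone.

```bash
python3 - <<'E'
from h import *
pick(.454,-.3645,101.8,.004,.034,.016)
place(.633,-.273,95.8,.004,.026)
cv2.imwrite("pics/k.png",capture("wrist"))
E
```

```text
width mm 15.9 exp 16.0
held 15.8 t 60.05
contact dz(mm) -0.3 dF 8.9
t 64.0333
```

View pics/k.png

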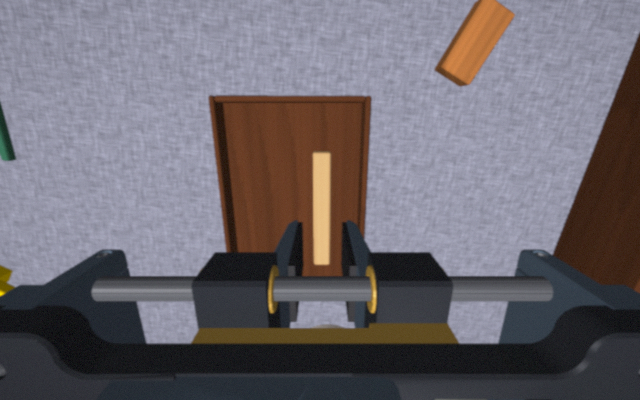

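Pull_a lies parallel to the tray walls on the far side, at (321,205). Next is pull_b.

```bash
python3 - <<'E'
from h import *
pick(.4503,.067,90.7,.004,.034,.016)
place(.579,-.278,95.8,.004,.026)
cv2.imwrite("pics/l.png",capture("wrist"))
E
```

```text
width mm 15.9 exp 16.0
held 15.8 t 67.875
contact dz(mm) 0.4 dF 3.1
t 72.1333
```

View pics/l.png

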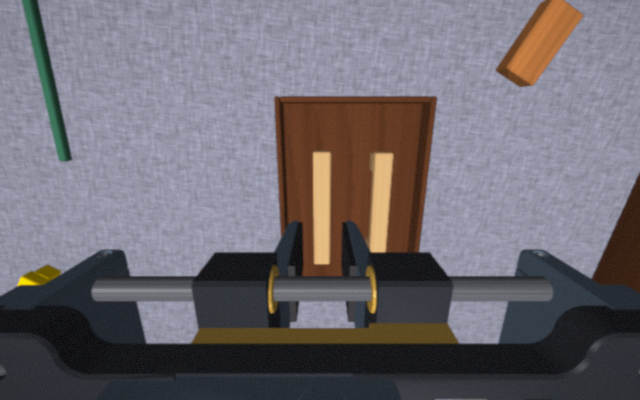

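Both pulls lie side by side at (321,207) and (381,203). Next is the foot, at scene (295,217), which goes into the dark square tray, not the pink one.

```bash
python3 - <<'E'
from h import *
pick(.453,-.0588,55.7,.017,.060,.036)
place(.598,.242,88.5,.017,.054)
cv2.imwrite("pics/m.png",capture("wrist"))
E
```

```text
width mm 35.9 exp 36.0
held 35.7 t 75.85
contact dz(mm) -0.3 dF 11.29
t 80.3
```

View pics/m.png

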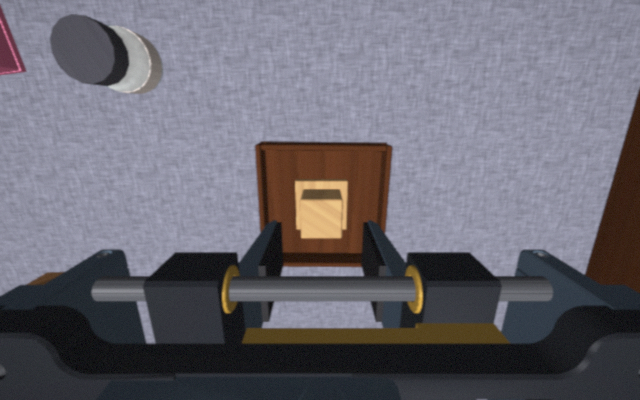

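The foot stands centred and square in the tray at (321,208), and the jar at (95,50) is untouched. I'll back off and take one last overall check.

```bash
python3 - <<'E'
from h import *
goto([.40,.05,.3],[180,0,90]); wait(.3)
im=capture("scene"); cv2.imwrite("pics/n.png",cv2.resize(im[100:350,100:500],(800,500),interpolation=cv2.INTER_CUBIC))
S=cam("scene")
for k in["knob_a","pull_a","foot","jar"]:
    for d in pinpoint(k,"scene")[:3]: print(k,round(d["conf"],2),np.round(d["point"]),px2w(d["point"],0 if k=="jar" else .005,S)[:2].round(3))
print(current_time())
E
```

```text
knob_a 0.77 [323. 261.] [ 0.594 -0.033]
knob_a 0.56 [350. 257.] [0.601 0.031]
pull_a 0.96 [214. 286.] [ 0.58  -0.282]
pull_a 0.8 [149. 216.] [ 0.325 -0.415]
pull_a 0.76 [220. 306.] [ 0.634 -0.276]
foot 0.61 [424. 236.] [0.6   0.229]
jar 0.97 [444. 182.] [0.444 0.378]
jar 0.48 [220. 295.] [ 0.603 -0.274]
82.2583
```

View pics/n.png

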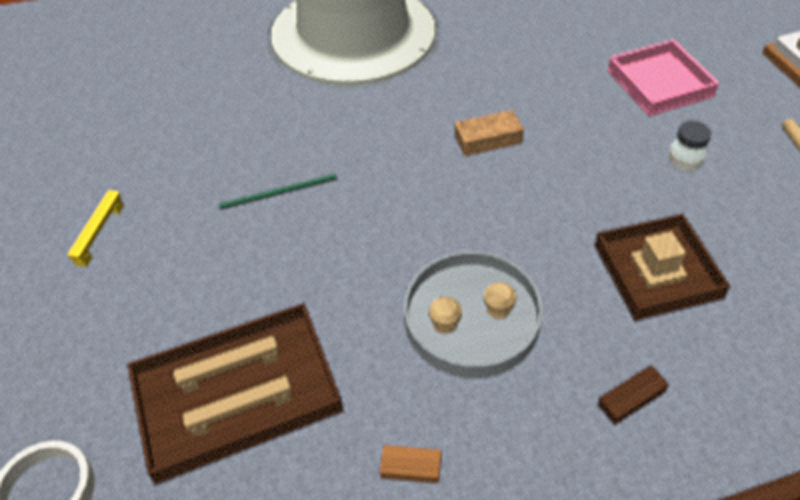

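The final crop shows the knobs upright in the dish at (445,312) and (500,298). The pulls lie parallel in the long tray at (226,360) and (236,402), and the foot stands in the dark tray at (660,258). The jar, pink tray and yellow pull are unmoved.

```bash
python3 -c "
from h import *
print(sign_off())"
```

```text
the job is handed in; nothing more can be done
None
```

I sorted all five fittings in the order asked and handed the job in at about 82 s, well under the 128 s limit.

- **Final state:** The last scene picture shows both knobs upright in the round dish. Both pulls lie lengthwise and parallel in the long tray, and the foot stands square in the dark square tray. In the pictures the jar, the pink tray and the yellow pull are where they were.
- **Grasps and set-downs:** Grip widths were 36.6–36.7 mm on the knobs, 15.9 mm on the pulls and 35.9 mm on the foot. Each piece was set down by feel, touching the tray floor within 0.4 mm of the expected height. Contact forces were 3–11 N.
- **What went wrong:** The first knob grasp closed empty, because the real fingertips sit about 31.5 mm above the reported TCP. I measured this with a light touch on an empty bench spot, which peaked at about 14 N, and corrected for it. The knob was still in place for the second try.
- **What disagreed:** In the last check, `pinpoint` put the foot about 13 mm in y from where I set it down. It also gave a second, low-confidence "jar" in the long tray and picked up the yellow look-alike as a pull. The close wrist picture shows the foot centred on the tray floor.

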